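# Stow the last kiln setter interlocked

## Robot

A 6-joint arm with a two-finger parallel gripper is mounted at the origin on the work surface. World frame = base frame: x ahead of the robot, y to its left, z up, the work surface at z = 0. Lengths are in m, angles in rad, forces in N, time in s.
With the tool pointing down it reaches from about 0.325 to 0.75 m from the base axis. Payload 7.6 kg.
Tool frame: the origin (TCP) lies at the very end of the fingers, on their centre line; the grasp point (between the pads) lies 19 mm behind it; z points along the fingers, y is the line along which they close (so a half turn about z gives the same grasp; the last joint's range is limited). The gripper opens to 85 mm and grips with 20 to 120 N. Pads are 22 mm wide; open, the fingers measure 114 mm over their backs; the gripper's body (76 mm by 85 mm) begins 54 mm behind the grasp point. The pads swing forward as they close: fully open they stand 13 mm farther back than shut.
Start: joints at [-1.347, 0.052, 1.401, -0, 1.689, -0.07], TCP at [0.152, -0.503, 0.231] pointing down, gripper open.
Joint ranges: [-2.9, 2.9], [-0.91, 2.17], [0.12, 2.37], [-1.06, 4.2], [0.26, 2.73], [-2.93, 2.93]. Speed limits (rad/s): [2.57, 2.57, 3.01, 3.14, 3.14, 3.14].

## Interface

Orientations are given as a 3x3 rotation matrix whose columns are the frame's x, y, z axes.
In Python, from plant import r gives the robot as it stands.
- The arm moves only by the tool drive_tool, never from a script. Its argument "rows" is text: rows parted by semicolons, each of 7 numbers parted by spaces: the shift along the tool's x, y, z in m, then the turn, a rotation vector about the tool's x, y, z in degrees, then the closure, from -1 (fully open) to 1 (shut). A call has 1 to 10 rows; each row shifts and turns the commanded pose from where the row before left it, along the tool's axes as they then stand; what a row does not reach is not made up. A row lasts 1/10 s, in which the tool goes at most 50 mm and 8.59 degrees, less where a joint would pass 70% of its speed; a pose out of reach is approached as far as the arm can. A call with a gripper value outside its range is refused whole. The fingers move at their own pace and stop on an object; the grip force is fixed at half the most. Time passes only in rows, so rows that do not move let the fingers close. It gives the time, the measured TCP pose, the force, the opening and the grip force at its end, in the units of the state.
- r.observe(): the state, without advancing time (a new reading comes with each control period).
- r.snapshot(name): name is "scene" or "side" or "wrist"; returns a dict with "pixels" (384x512x3 uint8, blue, green, red), "fov_y" (degrees; the focal length in pixels is half the picture's height over the tangent of half this angle, whatever the lens; pixels are square), "cx", "cy" (the principal point, pixels), "rvec" (rotation vector, rad) and "tvec" (3), from world to camera coordinates, as OpenCV has them. Camera axes: x right, y down, z forward; pixel columns grow to the right and rows downward; lengths in m; the calibration is good to about 2 mm. The wrist camera is an equidistant fisheye: a pixel r from the principal point sees the ray r / f radians off the axis. A picture is of the moment at which its call begins. There is no depth.
- r.sign_off(): hands the job in; it is judged then, once.
The state is a dict: "time_s": time; "joints": joint angles; "qvel": joint speeds; "joint_efforts": joint torques, N m; "tcp_pos": TCP position; "tcp_rot": TCP orientation; "wrist_force": force on the tool from outside, world axes, zero at the start; "moment": the same for the moment, N m; "width": finger opening in m; "finger_force": force on a finger pad.
Only numpy, scipy, OpenCV 4.12 (cv2) and the standard library are available. Lean on these libraries where they do the work, as an engineer would, in place of code of your own. Each camera call takes 0.05 s, during which the arm holds its last target. There are 200 camera calls.

## Task

Two U-shaped ceramic kiln setters lie side by side, open side up, in the plywood tray; a third like them lies open side up on the table. Turn the third over and lay it open side down along the joint between those two, so that it straddles their two adjoining legs, one of its own legs drops fully home in each trough, and its ends line up with theirs. Leave the two lying flat in their tray, and do not disturb the clay cup, the wooden paddle or the white bowl.

Things in the scene. Friction and masses are not known exactly. Their poses are not given: they have to be found in the camera images.
- setter: The setter to stow, loose on the table: cream ceramic U channel, 120 long x 41 wide x 34 high: web 12 thick, two legs 9 thick standing 22 above it, 23 clear between them, about 0.2 kg. Origin: centre of the web's outer face (underside when open side up); x along, y across the legs, z to the open side. Stands well on an end. Home in the tray, its origin is on top, 54 above the table.
- setter_left: Loose setter in the tray, on the tray's +y side, open up, lying along the tray: cream ceramic U channel, 120 long x 41 wide x 34 high: web 12 thick, two legs 9 thick standing 22 above it, 23 clear between them, about 0.2 kg. Origin: centre of the web's outer face (underside when open side up); x along, y across the legs, z to the open side. Has 1 to 3 mm of play in the tray.
- setter_right: Loose setter in the tray, on the tray's -y side; same shape, size and axes as setter_left. Between the two adjoining legs is a gap of up to 3 mm, so the pair of legs to be straddled is 18 to 21 mm thick and their tops are 42 above the table.
- tray: Plywood stowing tray fixed to the table, 144 (x) x 105 (y), floor 8 thick, lips 10 wide rising to 18 above the table, inside 124 x 85. Origin: centre of its underside, on the table; x along the setters, y across them, z up.
- cup: Bystander: grey clay cup, 72 across, 60 high, loose. Origin: centre of its underside.
- paddle: Bystander: flat wooden paddle, 170 x 45 x 10, loose on the table. Origin: on its underside, near its middle; x points from the handle to the blade.
- bowl: Bystander: white bowl, 120 across, 45 high, loose. Origin: centre of its underside.
There are look-alikes about, which are no part of the job. What is shaped like the setter but green or orange is not meant.

How it is judged:
At the end, for the whole second after the job is handed in: The third setter is upside down, level within 4 degrees, fully home (height within 2.5 mm), centred on the joint within 7 mm, parallel within 7 degrees, its middle within 12 mm of the tray's middle along it, released and still; the other two lie flat on the tray floor side by side (angle between setter's own z axis and vertical above 3.07 rad and angle between the x axis of setter and the x axis of tray, either way round below 0.12 rad and z of setter in the frame of tray between 0.051 and 0.0565 m and y of setter in the frame of tray between -0.007 and 0.007 m and x of setter in the frame of tray between -0.012 and 0.012 m and linear speed of setter below 0.01 m/s and angle between each of setter_left, setter_right's own z axis and vertical below 0.05 rad and z of setter_left in the frame of tray between 0.006 and 0.0105 m and y of setter_left in the frame of tray between 0.018 and 0.0245 m and z of setter_right in the frame of tray between 0.006 and 0.0105 m and y of setter_right in the frame of tray between -0.0245 and -0.018 m); the robot touches nothing.
It fails at once if the cup is moved by more than 20 mm or tipped (distance of cup from where it was at the start of the episode above 0.02 m or angle between cup's own z axis and vertical above 0.35 rad).
It fails at once if the paddle is moved by more than 20 mm or tipped (distance of paddle from where it was at the start of the episode above 0.02 m or angle between paddle's own z axis and vertical above 0.35 rad).
It fails at once if the bowl is moved by more than 20 mm or tipped (distance of bowl from where it was at the start of the episode above 0.02 m or angle between bowl's own z axis and vertical above 0.35 rad).
It also fails if it takes over 72 s, if anything falls off the work surface, if the arm or the gripper's body presses on something with over 40 N, if the wrist force passes 120 N, or if a joint passes its speed limit or range.

## Working session

There is one attempt and no reset: what is moved stays moved. The work goes in short steps, Python scripts to look and compute and a tool call to move; the robot and the scene stay as the last step left them, time stands still between calls to the robot, and variables do not carry over. Pictures are saved under pics/ and viewed, at most 12 in all, crops included, and the job is handed in when it is done.

Besides the shell and the picture viewer there is one more tool, called after ">>>" as a command line: name --argument value ..., lists and objects as JSON in quotes. drive_tool: Moves the arm, as the interface text tells. Its arguments: {"type":"object","properties":{"rows":{"type":"string"}},"required":["rows"]}

```bash
mkdir -p pics; cat > h.py <<'E'
import numpy as np, cv2, pickle
from plant import r
def snap(name,fn):
    s=r.snapshot(name); pickle.dump(s,open(f'pics/{fn}.pkl','wb')); cv2.imwrite(f'pics/{fn}.png',s['pixels']); return s
def load(fn): return pickle.load(open(f'pics/{fn}.pkl','rb'))
def ray(s,u,v):
    f=192/np.tan(np.radians(s['fov_y'])/2); x,y=(u-s['cx'])/f,(v-s['cy'])/f
    if s.get('fish'):
        t=np.hypot(x,y); d=np.array([x/t*np.sin(t),y/t*np.sin(t),np.cos(t)]) if t>1e-9 else np.array([0,0,1.])
    else: d=np.array([x,y,1.])
    R=cv2.Rodrigues(np.array(s['rvec'],float))[0]; t=np.array(s['tvec'],float).ravel()
    return -R.T@t, R.T@d
def at(s,u,v,z):
    c,d=ray(s,u,v); return c+d*(z-c[2])/d[2]
def crop(fn,x0,y0,x1,y1,k): 
    im=load(fn)['pixels'][y0:y1,x0:x1]; cv2.imwrite(f'pics/{fn}_c{x0}_{y0}.png',cv2.resize(im,None,fx=k,fy=k,interpolation=cv2.INTER_CUBIC))
E
python3 - <<'E'
from h import *
a=snap('scene','s0');b=snap('side','d0');c=snap('wrist','w0')
cv2.imwrite('pics/sd.png',cv2.resize(np.vstack([a['pixels'],b['pixels']]),None,fx=.78,fy=.78))
for s in(a,b,c): print(s['fov_y'],s['cx'],s['cy'],ray(s,s['cx'],s['cy']))
print(r.observe())
E
```

```text
45.59867662897733 256.0057578576903 195.79109101306474 (array([ 0.80913225, -0.39563373,  0.87625338]), array([-0.26983432,  0.45816284, -0.84692163]))
49.359485665639426 258.71178367385176 191.81499165050258 (array([ 0.20372279, -0.41523526,  0.692885  ]), array([ 0.39332806,  0.55864893, -0.73020847]))
65.70646984690485 254.01826050833915 189.26464075576723 (array([ 0.23044033, -0.47828133,  0.37280014]), array([-0.31142833, -0.09336158, -0.94567225]))
{'time_s': 0.15, 'joints': array([-1.34731907e+00,  5.27129862e-02,  1.40143932e+00, -5.38000408e-06,
        1.68858620e+00, -7.02890894e-02]), 'qvel': array([ 0.00112129, -0.00040466, -0.00297135,  0.00060329, -0.0012567 ,
        0.00133923]), 'joint_efforts': array([ 6.11587093e-04, -3.81949747e+01, -3.60424805e+01, -9.50664503e-05,
        4.65721329e-03,  1.21431185e-06]), 'tcp_pos': array([ 0.15199887, -0.50229985,  0.2306813 ]), 'tcp_rot': array([[ 9.57160277e-01,  2.89558520e-01, -2.59156359e-04],
       [ 2.89558626e-01, -9.57159629e-01,  1.11617710e-03],
       [ 7.51445834e-05, -1.14340134e-03, -9.99999343e-01]]), 'wrist_force': array([ 0.16487473,  0.25048604, -0.12645167]), 'moment': array([0.00938734, 0.00807522, 0.02312462]), 'finger_force': 0.0, 'width': 0.08572454625019435}
```

View pics/s0.png

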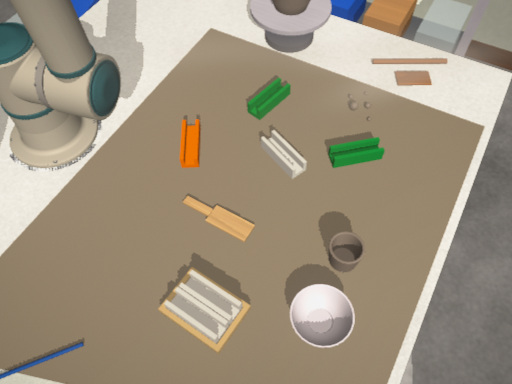

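View pics/d0.png

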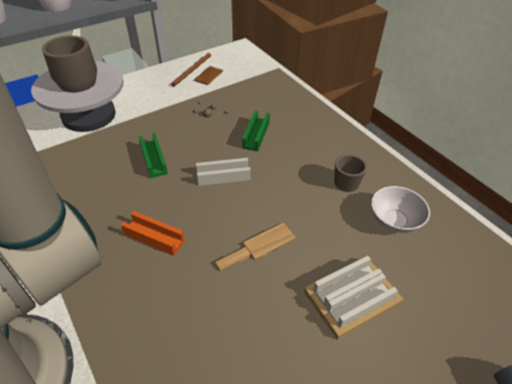

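The scene view shows the cream setter at (283,153), the tray at (205,307), the paddle at (218,217), the cup at (345,252) and the bowl at (322,316). The side view shows the setter at (223,171) and the tray at (354,295).

```bash
python3 - <<'E'
from h import *
def c(fn,x,y,w,h,k):
    return cv2.resize(load(fn)['pixels'][y:y+h,x:x+w],None,fx=k,fy=k,interpolation=cv2.INTER_CUBIC)
# each tile 400x300
a=np.vstack([np.hstack([c('s0',250,125,64,60,5)[:,:320],c('d0',190,150,64,50,6)[:300,:384]]) ,
 np.hstack([c('s0',155,262,100,90,4)[:300,:320] if 0 else cv2.resize(c('s0',155,262,100,90,1),(320,288),interpolation=cv2.INTER_CUBIC),cv2.resize(c('d0',300,252,108,84,1),(384,288) ,interpolation=cv2.INTER_CUBIC)[:,:]])])
cv2.imwrite('pics/t0.png',a); print(a.shape)
E
```

```text
(588, 704, 3)
```

View pics/t0.png

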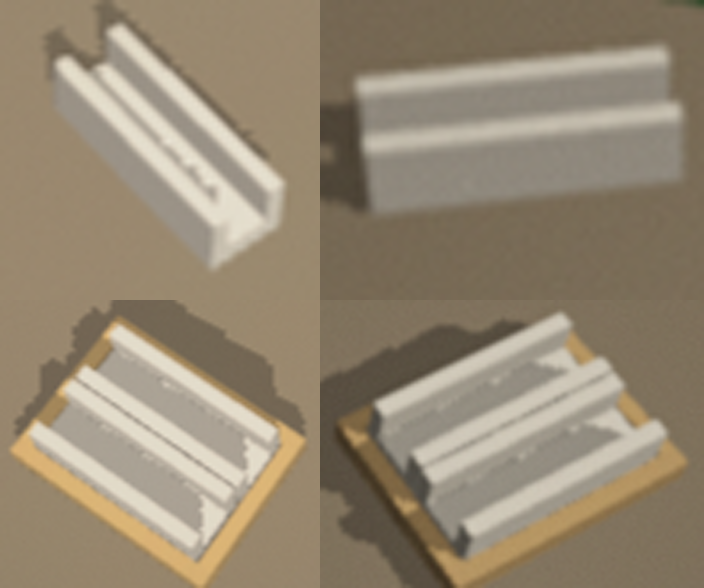

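```bash
python3 - <<'E'
from h import *
def P(fn,x,y,ox,oy,k,x0,y0,z): return at(load(fn),(x-ox+.5)/k-.5+x0,(y-oy+.5)/k-.5+y0,z)
def show(n,L): 
    L=[np.round(p[:2]*1000,1) for p in L]; print(n,*L)
    return L
def line(L):
    d=L[1]-L[0]; print('   mid',(L[0]+L[1])/2,'len',np.hypot(*d),'ang',np.degrees(np.arctan2(d[1],d[0])))
S=lambda x,y,z=.034:P('s0',x,y,0,0,5,250,125,z)
D=lambda x,y,z=.034:P('d0',x,y,320,0,6,190,150,z)
T=lambda x,y,z=.042:P('s0',x,y,0,300,3.2,155,262,z)
U=lambda x,y,z=.042:P('d0',x,y,320,300,384/108,300,252,z)
line(show('S far',[S(115,28),S(278,184)]));line(show('S near',[S(63,63),S(217,222)]))
line(show('D far',[D(357,83),D(668,53)]));line(show('D near',[D(363,142),D(682,112)]))
for n,a in(('T top',[T(115,330),T(278,437)]),('T joint',[T(78,378),T(240,490)]),('T bot',[T(37,430),T(200,548)]),
 ('U top',[U(378,412),U(567,320)]),('U joint',[U(420,470),U(615,370)]),('U bot',[U(465,535),U(660,430)])): line(show(n,a))
show('Tlip',[T(118,318,.018),T(305,438,.018),T(203,590,.018),T(10,450,.018)])
show('Ulip',[U(338,428,.018),U(686,462,.018),U(455,588,.018)])
for n,u,v,z in(('cup rim',346,243,.06),('bowl',322,316,.045),('paddle handle',184,200,.01),('pad blade',252,228,.01)): print(n,at(load('s0'),u,v,z)[:2])
E
```

```text
S far [485.7 240.8] [594.4 194.5]
   mid [540.05 217.65] len 118.14982014374799 ang -23.071238468399496
S near [474.1 210.1] [579.5 162.3]
   mid [526.8 186.2] len 115.73245007343444 ang -24.39478793363506
D far [487.1 241.6] [596.4 191.4]
   mid [541.75 216.5 ] len 120.27688888560424 ang -24.668673880824855
D near [473.8 211.8] [582.9 160.7]
   mid [528.35 186.25] len 120.47414660415734 ang -25.097340813980647
T top [ 515.2 -157.6] [ 636.5 -167.8]
   mid [ 575.85 -162.7 ] len 121.72809864612192 ang -4.806638924750721
T joint [ 512.8 -194.2] [ 633.  -205.5]
   mid [ 572.9  -199.85] len 120.7299879897286 ang -5.370590854324575
T bot [ 509.7 -232.6] [ 630.1 -244.7]
   mid [ 569.9  -238.65] len 121.00648742939367 ang -5.738861754322607
U top [ 515.6 -156.8] [ 634.1 -168.8]
   mid [ 574.85 -162.8 ] len 119.1060451866319 ang -5.78239232236404
U joint [ 512.3 -192.9] [ 633.  -204.7]
   mid [ 572.65 -198.8 ] len 121.27543032288119 ang -5.583666363932537
U bot [ 508.  -230.5] [ 626.6 -242. ]
   mid [ 567.3  -236.25] len 119.15624196826622 ang -5.538347471637715
Tlip [ 504. -143.] [ 646.1 -154. ] [ 638.9 -259.7] [ 493.9 -246. ]
Ulip [ 503.9 -143.2] [ 639.6 -255.8] [ 497.2 -241.3]
cup rim [0.75874229 0.03456641]
bowl [ 0.77788714 -0.11622707]
paddle handle [ 0.39721627 -0.01345436]
pad blade [ 0.56521077 -0.00239649]
```

```bash
cat >> h.py <<'E'
from scipy.spatial.transform import Rotation as Ro
def pose(az,pitch=0,flip=0):
    """tool x at angle az (deg) when pointing down; pitch: deg turned about tool y"""
    c,s=np.cos(np.radians(az)),np.sin(np.radians(az))
    return np.array([[c,s,0],[s,-c,0],[0,0,-1.]])@Ro.from_euler('y',pitch,degrees=True).as_matrix()
def plan(p,R,step=.046,dang=8.2,n=None):
    o=r.observe(); p0,R0=o['tcp_pos'],o['tcp_rot']; w=Ro.from_matrix(R0.T@R).as_rotvec(); a=np.degrees(np.linalg.norm(w))
    d=np.array(p)-p0; n=n or max(1,int(np.ceil(max(np.linalg.norm(d)/step,a/dang))))
    print('n',n,'turn',np.round(np.degrees(w)/n,2),'total',np.round(a,1))
    last=None
    for i in range(n):
        s=np.round((R0@Ro.from_rotvec(w*i/n).as_matrix()).T@d/n,4)
        print(' ',*s)
        if a<1: print('  same x',n); break
E
python3 - <<'E'
from h import *
for u,v in((190,155),(268,100),(355,152)): print(at(load('s0'),u,v,.02)[:2])
plan([.5616,.1893,.231],pose(155.5))
E
```

```text
[0.34488645 0.09247107]
[0.4232104  0.33397064]
[0.68146595 0.28436238]
n 18 turn [-0.  -0.  -7.7] total 138.7
  0.0329 -0.0302 0.0
  0.0367 -0.0255 0.0
  0.0397 -0.0204 0.0
  0.0421 -0.0148 0.0
  0.0437 -0.0091 0.0
  0.0445 -0.0031 0.0
  0.0446 0.0029 -0.0
  0.0438 0.0088 -0.0
  0.0422 0.0146 -0.0
  0.0399 0.0201 -0.0
  0.0368 0.0253 -0.0
  0.0331 0.03 -0.0
  0.0288 0.0342 -0.0
  0.0239 0.0377 -0.0
  0.0186 0.0406 -0.0
  0.013 0.0427 -0.0
  0.0072 0.0441 -0.0
  0.0012 0.0446 -0.0
```

>>> drive_tool --rows "0.033 -0.030 0 0 0 -7.7 -1;0.037 -0.0255 0 0 0 -7.7 -1;0.040 -0.020 0 0 0 -7.7 -1;0.042 -0.015 0 0 0 -7.7 -1;0.044 -0.009 0 0 0 -7.7 -1;0.0445 -0.003 0 0 0 -7.7 -1;0.0445 0.003 0 0 0 -7.7 -1;0.044 0.009 0 0 0 -7.7 -1;0.042 0.0145 0 0 0 -7.7 -1;0.040 0.020 0 0 0 -7.7 -1"

```text
time_s: 1.15
tcp_pos: [0.3812, -0.1166, 0.2313]
tcp_rot: [[-0.072, 0.997, 0.0], [0.997, 0.072, -0.0], [-0.0, 0.0, -1.0]]
wrist_force: [0.4, -0.7, -0.7]
width: 0.0851
finger_force: 0.0
```

>>> drive_tool --rows "0.037 0.025 0 0 0 -7.7 -1;0.033 0.030 0 0 0 -7.7 -1;0.029 0.034 0 0 0 -7.7 -1;0.024 0.0375 0 0 0 -7.7 -1;0.0185 0.0405 0 0 0 -7.7 -1;0.013 0.0425 0 0 0 -7.7 -1;0.007 0.044 0 0 0 -7.7 -1;0.001 0.0445 0 0 0 -7.7 -1;0 0 0 0 0 0 -1;0 0 0 0 0 0 -1"

```text
time_s: 2.15
tcp_pos: [0.5623, 0.1888, 0.2299]
tcp_rot: [[-0.91, 0.415, -0.002], [0.415, 0.91, -0.001], [0.002, -0.002, -1.0]]
wrist_force: [-0.3, -0.9, -0.8]
width: 0.0854
finger_force: 0.0
```

```bash
python3 - <<'E'
from h import *
print(r.observe()['joints'])
plan([.5616,.1893,.010],pose(155.5))
E
```

```text
[ 2.61919924e-01  2.48001117e-01  1.18722068e+00 -3.34987491e-04
  1.70876893e+00 -8.80689985e-01]
n 5 turn [-0.02 -0.02 -0.01] total 0.1
  0.0001 0.0001 0.044
  same x 5
```

>>> drive_tool --rows "0 0 0.044 0 0 0 -1;0 0 0.044 0 0 0 -1;0 0 0.044 0 0 0 -1;0 0 0.044 0 0 0 -1;0 0 0.044 0 0 0 -1;0 0 0 0 0 0 1;0 0 0 0 0 0 1;0 0 0 0 0 0 1;0 0 0 0 0 0 1;0 0 0 0 0 0 1"

```text
time_s: 3.15
tcp_pos: [0.5648, 0.1886, 0.0155]
tcp_rot: [[-0.909, 0.416, 0.007], [0.416, 0.909, 0.001], [-0.005, 0.004, -1.0]]
wrist_force: [-0.7, -0.5, 9.0]
width: 0.0394
finger_force: 63.0
```

>>> drive_tool --rows "0 0 0 0 0 0 1;0 0 0 0 0 0 1;0 0 0 0 0 0 1;0 0 -0.020 0 0 0 1;0 0 -0.03 0 0 0 1;0 0 -0.03 0 0 0 1;0 0 -0.03 0 0 0 1;0 0 -0.03 0 0 0 1;0 0 0 0 0 0 1"

```text
time_s: 4.05
tcp_pos: [0.5649, 0.189, 0.1584]
tcp_rot: [[-0.909, 0.416, 0.011], [0.416, 0.909, 0.003], [-0.009, 0.007, -1.0]]
wrist_force: [-0.4, -0.0, -1.0]
width: 0.0398
finger_force: 61.9
```

```bash
python3 - <<'E'
from h import *
snap('scene','s1')
plan([.62,.10,.20],pose(180+9.2,-90),dang=7)
E
```

```text
n 14 turn [-1.88 -6.2  -1.9 ] total 94.5
  -0.0063 -0.0041 -0.0032
  -0.0065 -0.0042 -0.0026
  -0.0066 -0.0043 -0.0021
  -0.0066 -0.0045 -0.0015
  -0.0066 -0.0047 -0.0009
  -0.0065 -0.0049 -0.0004
  -0.0064 -0.0051 0.0002
  -0.0062 -0.0053 0.0007
  -0.0059 -0.0055 0.0011
  -0.0056 -0.0058 0.0016
  -0.0052 -0.006 0.002
  -0.0047 -0.0062 0.0023
  -0.0043 -0.0065 0.0026
  -0.0037 -0.0067 0.0028
```

>>> drive_tool --rows "-0.0065 -0.004 -0.003 -1.9 -6.2 -1.9 1;-0.0065 -0.004 -0.0025 -1.9 -6.2 -1.9 1;-0.0065 -0.0045 -0.002 -1.9 -6.2 -1.9 1;-0.0065 -0.0045 -0.0015 -1.9 -6.2 -1.9 1;-0.0065 -0.0045 -0.001 -1.9 -6.2 -1.9 1;-0.0065 -0.005 -0.0005 -1.9 -6.2 -1.9 1;-0.0065 -0.005 0 -1.9 -6.2 -1.9 1;-0.006 -0.0055 0.0005 -1.9 -6.2 -1.9 1;-0.006 -0.0055 0.001 -1.9 -6.2 -1.9 1;-0.0055 -0.006 0.0015 -1.9 -6.2 -1.9 1"

```text
time_s: 5.1
tcp_pos: [0.5974, 0.1295, 0.1858]
tcp_rot: [[-0.451, 0.009, 0.893], [0.088, 0.995, 0.035], [-0.888, 0.094, -0.449]]
wrist_force: [1.1, -1.5, -0.9]
width: 0.0397
finger_force: 61.9
```

>>> drive_tool --rows "-0.005 -0.006 0.002 -1.9 -6.2 -1.9 1;-0.0045 -0.006 0.0025 -1.9 -6.2 -1.9 1;-0.0045 -0.0065 0.0025 -1.9 -6.2 -1.9 1;-0.0035 -0.0065 0.003 -1.9 -6.2 -1.9 1;0 0 0 0 0 0 1"

```text
time_s: 5.6
tcp_pos: [0.5586, 0.1397, 0.2964]
tcp_rot: [[-0.22, -0.062, 0.974], [-0.02, 0.998, 0.059], [-0.975, -0.007, -0.221]]
wrist_force: [0.2, -0.6, -2.0]
width: 0.04
finger_force: 62.2
```

```bash
python3 - <<'E'
from h import *
o=r.observe();print(o['joints'],o['wrist_force'])
snap('scene','s2');snap('side','d2')
a=np.hstack([load('s2')['pixels'][60:330,130:430],load('d2')['pixels'][60:330,130:430]]);cv2.imwrite('pics/t2.png',a)
plan([.62,.10,.115],pose(180+9.2,-90),dang=7)
E
```

```text
[ 0.2880891  -0.51638964  2.18671531 -1.05408491  0.25586634 -0.48677912] [ 0.24852259 -0.57814132 -2.01794883]
n 5 turn [-1.15 -2.62 -0.06] total 14.3
  0.032 -0.0083 0.0194
  0.0329 -0.0087 0.0178
  0.0337 -0.009 0.0161
  0.0344 -0.0093 0.0143
  0.035 -0.0095 0.0126
```

View pics/t2.png

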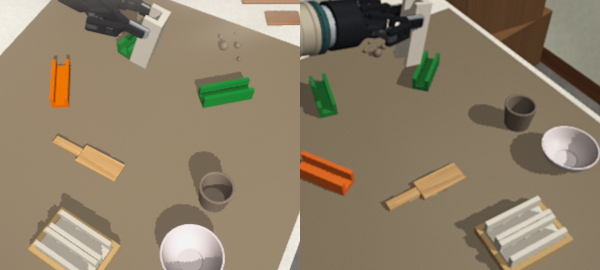

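The picture shows the setter held nearly upright, but joints 4 and 5 are at their limits. So I'll stand it up sideways instead, turning with joint 4 in its positive direction. First I'll lay it back down and grip its other end.

```bash
python3 - <<'E'
from h import *
plan([.52,.15,.15],pose(106),dang=8)
E
```

```text
n 14 turn [3.66 4.6  4.65] total 104.9
  0.0105 0.001 -0.0004
  0.0106 0.0001 0.0004
  0.0105 -0.0007 0.0013
  0.0103 -0.0014 0.0022
  0.0099 -0.002 0.0031
  0.0094 -0.0026 0.0041
  0.0088 -0.003 0.005
  0.0082 -0.0034 0.0059
  0.0074 -0.0036 0.0067
  0.0065 -0.0037 0.0075
  0.0056 -0.0037 0.0082
  0.0046 -0.0036 0.0089
  0.0036 -0.0033 0.0094
  0.0025 -0.003 0.0099
```

>>> drive_tool --rows "0 0 0 0 8.5 0 1;0 0 0 0 8.5 0 1;0 0 0 0 8.5 0 1;0 0 0 0 8.5 0 1;0 0 0 0 8.5 0 1;0 0 0 0 8.5 0 1;0 0 0 0 8.5 0 1;0 0 0 0 8.5 0 1;0 0 0 0 8.5 0 1;0 0 0 0 0 0 1"

```text
time_s: 6.7
tcp_pos: [0.5654, 0.1288, 0.2912]
tcp_rot: [[-0.987, -0.021, 0.158], [-0.023, 1.0, -0.011], [-0.158, -0.014, -0.987]]
wrist_force: [0.4, 0.2, -3.9]
width: 0.0395
finger_force: 61.9
```

```bash
python3 - <<'E'
from h import *
print(r.observe()['joints'])
plan([.52,.15,.08],pose(106),dang=8.3)
E
```

```text
[ 0.17914048  0.08147317  1.25896182 -0.03886526  1.64647809 -1.42004012]
n 10 turn [0.53 0.83 7.51] total 75.8
  0.0078 0.0025 0.0201
  0.0077 0.0017 0.0202
  0.0076 0.0009 0.0203
  0.0074 0.0001 0.0204
  0.0071 -0.0007 0.0205
  0.0066 -0.0014 0.0206
  0.0061 -0.002 0.0207
  0.0055 -0.0026 0.0208
  0.0048 -0.0031 0.0209
  0.0041 -0.0035 0.021
```

>>> drive_tool --rows "0.008 0.0025 0.020 0.5 0.8 7.5 1;0.0075 0.0015 0.020 0.5 0.8 7.5 1;0.0075 0.001 0.020 0.5 0.8 7.5 1;0.0075 0 0.0205 0.5 0.8 7.5 1;0.007 -0.0005 0.0205 0.5 0.8 7.5 1;0.0065 -0.0015 0.0205 0.5 0.8 7.5 1;0.006 -0.002 0.0205 0.5 0.8 7.5 1;0.0055 -0.0025 0.021 0.5 0.8 7.5 1;0.005 -0.003 0.021 0.5 0.8 7.5 1;0.004 -0.0035 0.021 0.5 0.8 7.5 1"

```text
time_s: 7.7
tcp_pos: [0.52, 0.151, 0.0833]
tcp_rot: [[-0.274, 0.961, 0.018], [0.962, 0.274, 0.002], [-0.003, 0.018, -1.0]]
wrist_force: [-0.6, 0.4, -1.4]
width: 0.0392
finger_force: 62.1
```

>>> drive_tool --rows "0 0 0 0 0 0 1;0 0 0 0 0 0 1"

```text
time_s: 7.9
tcp_pos: [0.5206, 0.1509, 0.0851]
tcp_rot: [[-0.283, 0.959, 0.018], [0.959, 0.283, 0.002], [-0.003, 0.018, -1.0]]
wrist_force: [-0.4, 0.1, -1.8]
width: 0.0396
finger_force: 61.9
```

```bash
python3 - <<'E'
from h import *
print(r.observe()['joints'])
plan([.52,.15,.018],pose(106),dang=8.3)
E
```

```text
[ 0.21502802  0.18385184  1.55533313 -0.00214791  1.38462009 -0.0716885 ]
n 2 turn [0.5  0.1  0.22] total 1.1
  -0.0002 -0.001 0.0336
  -0.0003 -0.0007 0.0336
```

>>> drive_tool --rows "0 0 0.03 0.5 0 0 1;0 0 0.025 0.5 0 0 1;0 0 0.007 0 0 0 1;0 0 0.004 0 0 0 1;0 0 0.002 0 0 0 1;0 0 0 0 0 0 -1;0 0 0 0 0 0 -1;0 0 0 0 0 0 -1;0 0 0 0 0 0 -1;0 0 0 0 0 0 -1"

```text
time_s: 8.9
tcp_pos: [0.5219, 0.1511, 0.0179]
tcp_rot: [[-0.28, 0.96, 0.001], [0.96, 0.28, -0.002], [-0.003, 0.0, -1.0]]
wrist_force: [0.9, -0.3, 0.1]
width: 0.0857
finger_force: 0.0
```

>>> drive_tool --rows "0.02 0 0 0 0 0 -1;0.02 0 0 0 0 0 -1;0.02 0 0 0 0 0 -1;0 0 0 0 0 0 -1;0 0 0 0 0 0 1;0 0 0 0 0 0 1;0 0 0 0 0 0 1;0 0 0 0 0 0 1;0 0 0 0 0 0 1;0 0 0 0 0 0 1"

```text
time_s: 9.9
tcp_pos: [0.5054, 0.2082, 0.0177]
tcp_rot: [[-0.28, 0.96, 0.001], [0.96, 0.28, -0.003], [-0.003, 0.001, -1.0]]
wrist_force: [1.3, -1.9, 3.0]
width: 0.0401
finger_force: 62.9
```

>>> drive_tool --rows "0 0 0 0 0 0 1;0 0 -0.04 0 0 0 1;0 0 -0.04 0 0 0 1;0 0 -0.04 0 0 0 1;0 0 0 0 0 0 1;0 0 0 0 0 0 1"

```text
time_s: 10.5
tcp_pos: [0.5047, 0.2092, 0.1372]
tcp_rot: [[-0.28, 0.96, 0.001], [0.96, 0.28, -0.002], [-0.002, -0.0, -1.0]]
wrist_force: [0.1, 0.4, -3.2]
width: 0.0397
finger_force: 62.5
```

```bash
python3 - <<'E'
from h import *
print(r.observe()['joints'])
snap('scene','s3')
plan([.54,.19,.16],pose(106,90),dang=8)
E
```

```text
[ 0.32641596  0.16111406  1.47248147 -0.002172    1.50816246  0.04259137]
n 12 turn [-0.03  7.51  0.01] total 90.1
  -0.0024 0.0024 -0.002
  -0.0021 0.0024 -0.0023
  -0.0018 0.0024 -0.0026
  -0.0014 0.0024 -0.0028
  -0.001 0.0024 -0.0029
  -0.0006 0.0024 -0.003
  -0.0002 0.0024 -0.0031
  0.0002 0.0024 -0.0031
  0.0006 0.0024 -0.003
  0.001 0.0024 -0.0029
  0.0013 0.0025 -0.0028
  0.0017 0.0025 -0.0026
```

>>> drive_tool --rows "-0.0025 0.0025 -0.002 0 7.5 0 1;-0.002 0.0025 -0.0025 0 7.5 0 1;-0.002 0.0025 -0.0025 0 7.5 0 1;-0.0015 0.0025 -0.003 0 7.5 0 1;-0.001 0.0025 -0.003 0 7.5 0 1;-0.0005 0.0025 -0.003 0 7.5 0 1;0 0.0025 -0.003 0 7.5 0 1;0 0.0025 -0.003 0 7.5 0 1;0.0005 0.0025 -0.003 0 7.5 0 1;0.001 0.0025 -0.003 0 7.5 0 1"

```text
time_s: 11.55
tcp_pos: [0.5351, 0.1927, 0.1558]
tcp_rot: [[-0.067, 0.96, -0.27], [0.246, 0.278, 0.928], [0.967, -0.004, -0.256]]
wrist_force: [0.2, -0.2, -3.0]
width: 0.0396
finger_force: 62.5
```

>>> drive_tool --rows "0.0015 0.0025 -0.003 0 7.5 0 1;0.0015 0.0025 -0.0025 0 7.5 0 1;0 0 0 0 0 0 1;0 0 0 0 0 0 1"

```text
time_s: 11.95
tcp_pos: [0.5411, 0.1903, 0.1599]
tcp_rot: [[0.003, 0.96, -0.28], [0.005, 0.28, 0.96], [1.0, -0.004, -0.004]]
wrist_force: [0.3, -0.0, -2.1]
width: 0.0395
finger_force: 62.6
```

```bash
python3 - <<'E'
from h import *
o=r.observe();print(o['joints'],o['wrist_force'])
snap('scene','s4');snap('side','d4')
a=np.hstack([load('s4')['pixels'][0:300,60:400],load('d4')['pixels'][0:300,60:400]]);cv2.imwrite('pics/t4.png',a)
plan([.54,.19,.10],pose(106,90))
E
```

```text
[-0.18559053  0.69672853  1.3350464   1.34474406  1.98564278 -0.50561365] [ 0.3362997  -0.04551366 -2.06554246]
n 2 turn [-0.14  0.16  0.03] total 0.4
  -0.0312 -0.0009 0.0003
  same x 2
```

View pics/t4.png

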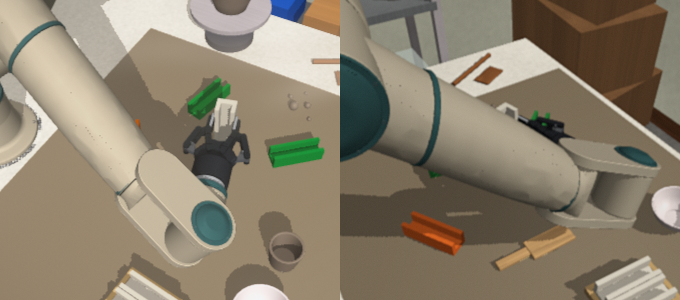

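The setter now stands upright in the gripper and the tool is horizontal. I'll lower it onto its end and watch the force.

>>> drive_tool --rows "-0.02 0 0 0 0 0 1;-0.02 0 0 0 0 0 1;-0.015 0 0 0 0 0 1;-0.004 0 0 0 0 0 1;-0.003 0 0 0 0 0 1;-0.002 0 0 0 0 0 1"

```text
time_s: 12.65
tcp_pos: [0.542, 0.1899, 0.0987]
tcp_rot: [[-0.002, 0.96, -0.28], [0.003, 0.28, 0.96], [1.0, 0.001, -0.003]]
wrist_force: [-0.5, 0.6, -2.0]
width: 0.0397
finger_force: 62.6
```

>>> drive_tool --rows "-0.002 0 0 0 0 0 1;-0.001 0 0 0 0 0 1;0 0 0 0 0 0 1"

```text
time_s: 12.95
tcp_pos: [0.5417, 0.1899, 0.0951]
tcp_rot: [[-0.001, 0.96, -0.28], [0.003, 0.28, 0.96], [1.0, 0.0, -0.003]]
wrist_force: [-0.2, 0.6, -2.0]
width: 0.0394
finger_force: 62.6
```

>>> drive_tool --rows "-0.0015 0 0 0 0 0 1;-0.0015 0 0 0 0 0 1;-0.001 0 0 0 0 0 1;0 0 0 0 0 0 1"

```text
time_s: 13.35
tcp_pos: [0.5416, 0.1899, 0.0907]
tcp_rot: [[-0.0, 0.96, -0.28], [0.003, 0.28, 0.96], [1.0, -0.001, -0.002]]
wrist_force: [0.1, 0.0, -1.6]
width: 0.0396
finger_force: 62.6
```

```bash
python3 - <<'E'
from h import *
snap('scene','s5');snap('side','d5');w=snap('wrist','w5')
def c(fn,x,y,w,h,W,H): return cv2.resize(load(fn)['pixels'][y:y+h,x:x+w],(W,H),interpolation=cv2.INTER_CUBIC)
cv2.imwrite('pics/t5.png',np.hstack([c('s5',230,80,90,110,270,330),c('d5',180,60,250,200,412,330)]))
E
```

```text
(no output)
```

View pics/t5.png

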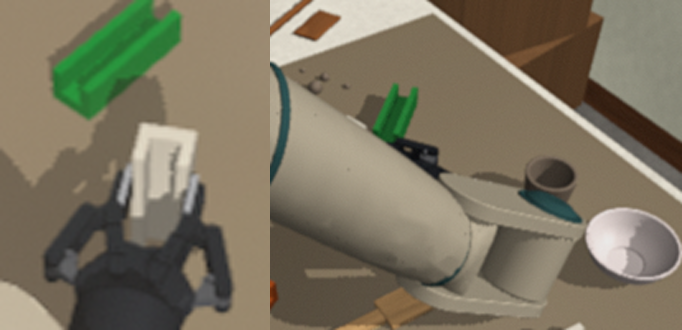

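The left crop shows the setter upright in the fingers, with the web's top edge near (147,125)–(197,130) in the tile. The right crop shows the wrist fork close above the table.

```bash
python3 - <<'E'
from h import *
s=load('s5')
for z in(.12,.125,.13,.135,.14): print(z,at(s,230+172/3-.3,80+127/3-.3,z)[:2])
E
```

```text
0.12 [0.53552244 0.21099096]
0.125 [0.53733142 0.20698024]
0.13 [0.53914041 0.20296951]
0.135 [0.54094939 0.19895879]
0.14 [0.54275837 0.19494806]
```

>>> drive_tool --rows "-0.0015 0 0 0 0 0 1;-0.001 0 0 0 0 0 1;0 0 0 0 0 0 1"

```text
time_s: 13.8
tcp_pos: [0.5416, 0.1899, 0.0883]
tcp_rot: [[-0.0, 0.96, -0.28], [0.003, 0.28, 0.96], [1.0, -0.0, -0.003]]
wrist_force: [0.6, 0.8, -2.1]
width: 0.0395
finger_force: 62.6
```

>>> drive_tool --rows "-0.001 0 0 0 0 0 1;-0.001 0 0 0 0 0 1;0 0 0 0 0 0 1"

```text
time_s: 14.1
tcp_pos: [0.5418, 0.1897, 0.0879]
tcp_rot: [[-0.002, 0.96, -0.281], [0.0, 0.281, 0.96], [1.0, 0.002, -0.001]]
wrist_force: [-2.6, -0.2, 5.2]
width: 0.0395
finger_force: 62.6
```

>>> drive_tool --rows "-0.001 0 0 0 0 0 1;-0.0005 0 0 0 0 0 1;0 0 0 0 0 0 1"

```text
time_s: 14.4
tcp_pos: [0.5418, 0.1896, 0.0879]
tcp_rot: [[-0.003, 0.959, -0.282], [-0.002, 0.282, 0.959], [1.0, 0.004, 0.001]]
wrist_force: [-2.6, -1.6, 13.1]
width: 0.0396
finger_force: 62.6
```

Contact at TCP height 0.088, so the setter is standing. I'll release it and rise, then turn the tool to point down above the setter's top end.

>>> drive_tool --rows "0.0005 0 0 0 0 0 -1;0 0 0 0 0 0 -1;0 0 0 0 0 0 -1;0 0 0 0 0 0 -1;0 0 0 0 0 0 -1;0.03 0 0 0 0 0 -1;0.04 0 0 0 0 0 -1;0.04 0 0 0 0 0 -1;0 0 0 0 0 0 -1"

```text
time_s: 15.3
tcp_pos: [0.5429, 0.19, 0.2012]
tcp_rot: [[-0.011, 0.96, -0.28], [0.003, 0.28, 0.96], [1.0, 0.01, -0.006]]
wrist_force: [1.0, 0.7, -0.1]
width: 0.0852
finger_force: 0.0
```

>>> drive_tool --rows "0 0 0 0 -8.2 0 -1;0 0 0 0 -8.2 0 -1;0 0 0 0 -8.2 0 -1;0 0 0 0 -8.2 0 -1;0 0 0 0 -8.2 0 -1;0 0 0 0 -8.2 0 -1;0 0 0 0 -8.2 0 -1;0 0 0 0 -8.2 0 -1;0 0 0 0 -8.2 0 -1;0 0 0 0 -8.2 0 -1"

```text
time_s: 16.3
tcp_pos: [0.5419, 0.1899, 0.196]
tcp_rot: [[-0.278, 0.96, -0.035], [0.952, 0.28, 0.126], [0.131, 0.001, -0.991]]
wrist_force: [0.3, 0.7, -0.4]
width: 0.0855
finger_force: 0.0
```

>>> drive_tool --rows "0 0 0 0 -8 0 -1;0 0 0 0 0 0 -1;0 0 0 0 0 0 -1"

```text
time_s: 16.6
tcp_pos: [0.5412, 0.1907, 0.1948]
tcp_rot: [[-0.282, 0.96, -0.001], [0.96, 0.282, -0.001], [-0.0, -0.002, -1.0]]
wrist_force: [0.5, -0.1, -0.7]
width: 0.0852
finger_force: 0.0
```

```bash
python3 - <<'E'
from h import *
print(r.observe()['joints'])
snap('scene','s6');w=snap('wrist','w6')
def c(fn,x,y,w,h,W,H): return cv2.resize(load(fn)['pixels'][y:y+h,x:x+w],(W,H),interpolation=cv2.INTER_CUBIC)
cv2.imwrite('pics/t6.png',np.hstack([c('s6',200,50,180,200,324,360),c('w6',0,0,512,384,470,360)]))
plan([.5415,.19,.095],pose(106))
E
```

```text
[ 2.74587416e-01  2.03900876e-01  1.30803640e+00 -2.26047772e-04
  1.63115734e+00 -1.08400217e-02]
n 3 turn [-0.03  0.01  0.07] total 0.2
  0.0002 0.0001 0.0332
  same x 3
```

View pics/t6.png

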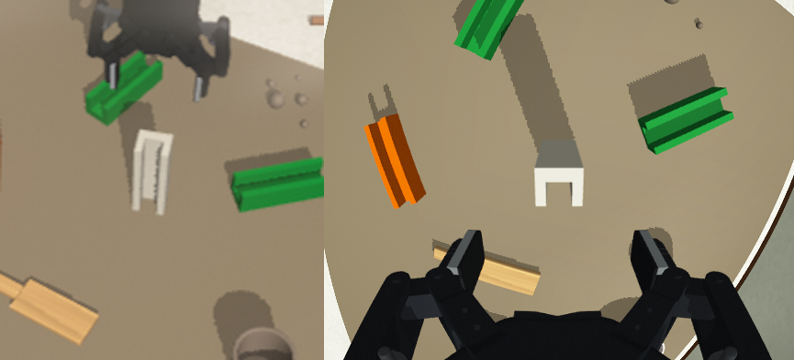

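The setter stands on its end. In the wrist view its U is centred between the fingers.

>>> drive_tool --rows "0 0 0.035 0 0 0 -1;0 0 0.035 0 0 0 -1;0 0 0.03 0 0 0 -1;0 0 0 0 0 0 -1;0 0 0 0 0 0 1;0 0 0 0 0 0 1;0 0 0 0 0 0 1;0 0 0 0 0 0 1;0 0 0 0 0 0 1;0 0 0 0 0 0 1"

```text
time_s: 17.7
tcp_pos: [0.5428, 0.1902, 0.0978]
tcp_rot: [[-0.28, 0.96, 0.004], [0.96, 0.28, -0.002], [-0.003, 0.004, -1.0]]
wrist_force: [-1.1, -0.6, 5.8]
width: 0.0398
finger_force: 62.7
```

>>> drive_tool --rows "0 0 0 0 0 0 1;0 0 0 0 0 0 1;0 0 -0.03 0 0 0 1;0 0 -0.03 0 0 0 1;0 0 0 0 0 0 1;0 0 0 0 0 0 1"

```text
time_s: 18.3
tcp_pos: [0.5417, 0.1901, 0.1555]
tcp_rot: [[-0.28, 0.96, 0.001], [0.96, 0.28, -0.002], [-0.003, 0.001, -1.0]]
wrist_force: [-0.5, -0.2, -4.2]
width: 0.0397
finger_force: 62.0
```

```bash
python3 - <<'E'
from h import *
print(r.observe()['joints'])
p=r.observe()['tcp_pos']
plan([.55,.30,p[2]],pose(106+83),dang=8.3)
E
```

```text
[ 0.27448742  0.2241184   1.36352808 -0.00257247  1.55319725 -0.00939365]
n 10 turn [-0.01  0.02 -8.27] total 82.7
  0.0103 0.0039 -0.0
  0.0097 0.0053 -0.0
  0.0088 0.0066 -0.0
  0.0077 0.0078 -0.0
  0.0065 0.0089 -0.0
  0.0052 0.0097 -0.0
  0.0037 0.0104 -0.0
  0.0022 0.0108 -0.0
  0.0006 0.011 -0.0
  -0.001 0.011 -0.0
```

>>> drive_tool --rows "0.0105 0.004 0 0 0 -8.3 1;0.0095 0.0055 0 0 0 -8.3 1;0.009 0.0065 0 0 0 -8.3 1;0.0075 0.008 0 0 0 -8.3 1;0.0065 0.009 0 0 0 -8.3 1;0.005 0.0095 0 0 0 -8.3 1;0.0035 0.0105 0 0 0 -8.3 1;0.002 0.011 0 0 0 -8.3 1;0.0005 0.011 0 0 0 -8.3 1;-0.001 0.011 0 0 0 -8.3 1"

```text
time_s: 19.3
tcp_pos: [0.55, 0.3001, 0.1524]
tcp_rot: [[-0.986, -0.167, -0.003], [-0.167, 0.986, -0.004], [0.004, -0.004, -1.0]]
wrist_force: [-0.1, -0.2, -2.3]
width: 0.0398
finger_force: 61.8
```

>>> drive_tool --rows "0 0 0 0 0 -8.3 1;0 0 0 0 0 -8.3 1;0 0 0 0 0 -8.3 1;0 0 0 0 0 -8.3 1;0 0 0 0 0 -8.3 1;0 0 0 0 0 -8.3 1;0 0 0 0 0 -8.3 1;0 0 0 0 0 -8.3 1;0 0 0 0 0 -8.3 1;0 0 0 0 0 -8.3 1"

```text
time_s: 20.3
tcp_pos: [0.5499, 0.2997, 0.1524]
tcp_rot: [[0.045, -0.999, -0.003], [-0.999, -0.045, -0.004], [0.004, 0.003, -1.0]]
wrist_force: [-0.1, 0.7, -2.9]
width: 0.0396
finger_force: 61.9
```

>>> drive_tool --rows "0 0 0 0 0 0 1;0 0 0.03 0 0 0 1;0 0 0.02 0 0 0 1;0 0 0.004 0 0 0 1;0 0 0 0 0 0 1"

```text
time_s: 20.8
tcp_pos: [0.5502, 0.2996, 0.0998]
tcp_rot: [[0.037, -0.999, -0.002], [-0.999, -0.037, -0.004], [0.004, 0.002, -1.0]]
wrist_force: [-0.4, 0.1, -1.4]
width: 0.0398
finger_force: 61.9
```

```bash
python3 - <<'E'
from h import *
o=r.observe();print(o['joints'],np.degrees(np.arctan2(o['tcp_rot'][1,0],o['tcp_rot'][0,0])))
E
```

```text
[ 4.40852355e-01  4.12559651e-01  1.24650863e+00 -2.50916800e-03
  1.48575196e+00 -2.73742500e+00] -87.88547589909571
```

>>> drive_tool --rows "0 0 0.0015 0 0 0 1;0 0 0.001 0 0 0 1;0 0 0 0 0 0 1"

```text
time_s: 21.1
tcp_pos: [0.5509, 0.3, 0.099]
tcp_rot: [[0.039, -0.999, 0.001], [-0.999, -0.039, -0.002], [0.002, -0.001, -1.0]]
wrist_force: [-0.4, -0.1, -2.6]
width: 0.0399
finger_force: 61.9
```

>>> drive_tool --rows "0 0 0.001 0 0 0 1;0 0 0.0005 0 0 0 1;0 0 0 0 0 0 1"

```text
time_s: 21.4
tcp_pos: [0.5511, 0.3, 0.0979]
tcp_rot: [[0.039, -0.999, 0.001], [-0.999, -0.039, -0.002], [0.002, -0.001, -1.0]]
wrist_force: [-0.7, -1.4, 1.4]
width: 0.0399
finger_force: 62.4
```

Touching now. I'll release, rise and unwind the yaw.

>>> drive_tool --rows "0 0 0 0 0 0 -1;0 0 0 0 0 0 -1;0 0 0 0 0 0 -1;0 0 0 0 0 0 -1;0 0 -0.03 0 0 0 -1;0 0 -0.04 0 0 0 -1;0 0 -0.045 0 0 0 -1;0 0 0 0 0 8.4 -1;0 0 0 0 0 8.4 -1;0 0 0 0 0 8.4 -1"

```text
time_s: 22.4
tcp_pos: [0.5509, 0.3003, 0.2126]
tcp_rot: [[-0.395, -0.919, 0.001], [-0.919, 0.395, -0.002], [0.002, -0.002, -1.0]]
wrist_force: [-0.1, -0.7, -0.2]
width: 0.0854
finger_force: 0.0
```

>>> drive_tool --rows "0 0 0 0 0 8.4 -1;0 0 0 0 0 8.4 -1;0 0 0 0 0 8.4 -1;0 0 0 0 0 8.4 -1;0 0 0 0 0 8.4 -1;0 0 0 0 0 8.4 -1;0 0 0 0 0 8.4 -1;0 0 0 0 0 8.4 -1;0 0 0 0 0 8.4 -1;0 0 0 0 0 8.4 -1"

```text
time_s: 23.4
tcp_pos: [0.5508, 0.3002, 0.2122]
tcp_rot: [[-0.955, 0.297, 0.001], [0.297, 0.955, -0.003], [-0.001, -0.002, -1.0]]
wrist_force: [-0.4, -0.1, 0.1]
width: 0.0854
finger_force: 0.0
```

>>> drive_tool --rows "0 0 0 0 0 8.4 -1;0 0 0 0 0 8.4 -1;0 0 0 0 0 8.4 -1;0 0 0 0 0 8.4 -1;0 0 0 0 0 8.4 -1;0 0 0 0 0 8.4 -1;0 0 0 0 0 8.4 -1;0 0 0 0 0 8.4 -1;0 0 0 0 0 0 -1;0 0 0 0 0 0 -1"

```text
time_s: 24.4
tcp_pos: [0.5508, 0.3002, 0.2122]
tcp_rot: [[-0.106, 0.994, 0.001], [0.994, 0.106, -0.003], [-0.003, 0.0, -1.0]]
wrist_force: [-0.7, -0.7, -0.3]
width: 0.0854
finger_force: 0.0
```

```bash
python3 - <<'E'
from h import *
o=r.observe();print(o['joints'],np.degrees(np.arctan2(o['tcp_rot'][1,0],o['tcp_rot'][0,0])))
snap('wrist','w7');snap('scene','s7')
plan([.5508,.3005,.205],pose(92.2,90))
E
```

```text
[ 0.44135158  0.34992813  1.09952179 -0.00258944  1.69275543  0.33481043] 96.0863339270733
n 12 turn [-0.25  7.51  0.25] total 90.2
  0.0 0.0 0.0006
  -0.0001 -0.0 0.0006
  -0.0001 -0.0 0.0006
  -0.0002 -0.0 0.0006
  -0.0003 -0.0 0.0005
  -0.0003 -0.0 0.0005
  -0.0004 -0.0 0.0004
  -0.0005 -0.0 0.0004
  -0.0005 -0.0 0.0003
  -0.0005 -0.0 0.0003
  -0.0006 -0.0 0.0002
  -0.0006 -0.0 0.0001
```

View pics/w7.png

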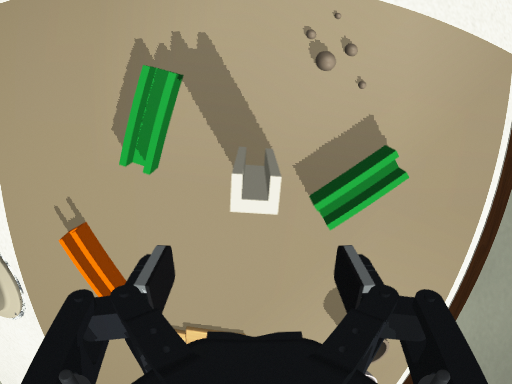

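The setter stands with its web towards the arm, at (255,190) in the wrist view. Next I'll tilt the tool to horizontal.

>>> drive_tool --rows "0 0 0.0005 -0.25 7.5 0.25 -1;0 0 0.0005 -0.25 7.5 0.25 -1;0 0 0.0005 -0.25 7.5 0.25 -1;0 0 0.0005 -0.25 7.5 0.25 -1;0 0 0.0005 -0.25 7.5 0.25 -1;0 0 0.0005 -0.25 7.5 0.25 -1;0 0 0.0005 -0.25 7.5 0.25 -1;0 0 0.0005 -0.25 7.5 0.25 -1;0 0 0.0005 -0.25 7.5 0.25 -1;0 0 0.0005 -0.25 7.5 0.25 -1"

```text
time_s: 25.5
tcp_pos: [0.5511, 0.3022, 0.2089]
tcp_rot: [[-0.022, 0.999, -0.04], [0.255, 0.044, 0.966], [0.967, 0.012, -0.256]]
wrist_force: [-0.9, 0.5, 0.3]
width: 0.085
finger_force: 0.0
```

>>> drive_tool --rows "0 0 0 -0.25 7.5 0.25 -1;0 0 0 -0.25 7.5 0.25 -1;0 0 0 0 0 0 -1;0 0 0 0 0 0 -1"

```text
time_s: 25.9
tcp_pos: [0.5508, 0.3029, 0.2079]
tcp_rot: [[-0.001, 0.999, -0.036], [0.005, 0.036, 0.999], [1.0, 0.001, -0.005]]
wrist_force: [0.1, 1.0, 0.6]
width: 0.0857
finger_force: 0.0
```

```bash
python3 - <<'E'
from h import *
o=r.observe();print(o['joints'])
plan([.5508,.3005,.088],pose(92.2,90),n=5)
plan([.5508,.3005,.088],pose(92.2,90),n=1)
E
```

```text
[-0.02525109  0.46992529  1.55138474  1.53963455  1.6237581  -0.45230805]
n 5 turn [0.03 0.06 0.01] total 0.3
  -0.024 -0.0 -0.0004
  same x 5
n 1 turn [0.14 0.28 0.05] total 0.3
  -0.1199 -0.0002 -0.0018
  same x 1
```

>>> drive_tool --rows "-0.04 0 -0.002 0 0 0 -1;-0.03 0 0 0 0 0 -1;-0.025 0 0 0 0 0 -1;-0.015 0 0 0 0 0 -1;-0.01 0 0 0 0 0 -1;0 0 0 0 0 0 1;0 0 0 0 0 0 1;0 0 0 0 0 0 1;0 0 0 0 0 0 1;0 0 0 0 0 0 1"

```text
time_s: 26.9
tcp_pos: [0.5514, 0.3004, 0.0898]
tcp_rot: [[-0.003, 0.999, -0.035], [0.001, 0.035, 0.999], [1.0, 0.003, -0.001]]
wrist_force: [1.0, -1.3, 4.5]
width: 0.039
finger_force: 65.9
```

>>> drive_tool --rows "0 0 0 0 0 0 1;0 0 0 0 0 0 1;0.02 0 0 0 0 0 1;0.04 0 0 0 0 0 1;0.04 0 0 0 0 0 1;0.03 0 0 0 0 0 1;0 0 0 0 0 0 1;0 0 0 0 0 0 1"

```text
time_s: 27.7
tcp_pos: [0.5503, 0.3009, 0.2173]
tcp_rot: [[-0.0, 0.999, -0.036], [0.004, 0.036, 0.999], [1.0, 0.0, -0.004]]
wrist_force: [-0.3, 1.2, -3.5]
width: 0.0393
finger_force: 65.8
```

>>> drive_tool --rows "0 0 0 0 -7.5 0 1;0 0 0 0 -7.5 0 1;0 0 0 0 -7.5 0 1;0 0 0 0 -7.5 0 1;0 0 0 0 -7.5 0 1;0 0 0 0 -7.5 0 1;0 0 0 0 -7.5 0 1;0 0 0 0 -7.5 0 1;0 0 0 0 -7.5 0 1;0 0 0 0 -7.5 0 1"

```text
time_s: 28.7
tcp_pos: [0.5504, 0.3002, 0.2158]
tcp_rot: [[-0.034, 0.999, -0.012], [0.968, 0.035, 0.25], [0.25, -0.003, -0.968]]
wrist_force: [0.2, -0.5, -2.2]
width: 0.0397
finger_force: 65.5
```

>>> drive_tool --rows "0 0 0 0 -7.5 0 1;0 0 0 0 -7.5 0 1;0 0 0 0 0 0 1;0 0 0 0 0 0 1"

```text
time_s: 29.1
tcp_pos: [0.5501, 0.3012, 0.2154]
tcp_rot: [[-0.037, 0.999, -0.004], [0.999, 0.037, -0.002], [-0.002, -0.004, -1.0]]
wrist_force: [-0.4, -0.4, -3.0]
width: 0.0395
finger_force: 65.5
```

```bash
python3 - <<'E'
from h import *
o=r.observe();print(o['joints'])
E
```

```text
[4.42053785e-01 3.51634557e-01 1.09107440e+00 1.37165695e-04
 1.70325195e+00 4.04720827e-01]
```

The setter is held upside down with the tool pointing down. Next is the tray, with a wrist look on the way.

```bash
python3 - <<'E'
from h import *
plan([.435,-.186,.2155],pose(174.5))
E
```

```text
n 11 turn [-0.02 -0.01 -7.49] total 82.4
  -0.0439 -0.0121 0.0001
  -0.0419 -0.0177 0.0001
  -0.0393 -0.023 0.0001
  -0.0359 -0.028 0.0001
  -0.032 -0.0324 0.0001
  -0.0275 -0.0363 0.0001
  -0.0225 -0.0396 0.0001
  -0.0172 -0.0421 0.0001
  -0.0115 -0.044 0.0
  -0.0057 -0.0452 0.0
  0.0002 -0.0455 0.0
```

>>> drive_tool --rows "-0.044 -0.012 0 0 0 -7.5 1;-0.042 -0.0175 0 0 0 -7.5 1;-0.039 -0.023 0 0 0 -7.5 1;-0.036 -0.028 0 0 0 -7.5 1;-0.032 -0.0325 0 0 0 -7.5 1;-0.0275 -0.0365 0 0 0 -7.5 1;-0.0225 -0.0395 0 0 0 -7.5 1;-0.017 -0.042 0 0 0 -7.5 1;-0.0115 -0.044 0 0 0 -7.5 1;-0.0055 -0.045 0 0 0 -7.5 1"

```text
time_s: 30.1
tcp_pos: [0.4448, -0.1386, 0.218]
tcp_rot: [[-0.972, 0.236, 0.001], [0.236, 0.972, 0.0], [-0.0, 0.0, -1.0]]
wrist_force: [1.0, 0.6, -2.4]
width: 0.0398
finger_force: 65.5
```

>>> drive_tool --rows "0 -0.0455 0 0 0 -7.5 1;0 0 0 0 0 0 1;0 0 0 0 0 0 1"

```text
time_s: 30.4
tcp_pos: [0.4348, -0.1804, 0.2181]
tcp_rot: [[-0.993, 0.119, 0.0], [0.119, 0.993, 0.0], [0.0, 0.0, -1.0]]
wrist_force: [-0.6, 0.4, -2.5]
width: 0.0395
finger_force: 65.5
```

```bash
python3 - <<'E'
from h import *
snap('wrist','w8')
E
```

```text
(no output)
```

View pics/w8.png

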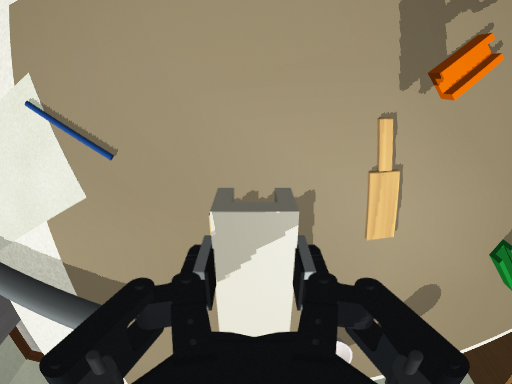

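The wrist camera looks towards the robot and the setter hides the tray. I'll hover just above the tray and measure the relative alignment with the fixed cameras.

```bash
python3 - <<'E'
from h import *
plan([.5427,-.1964,.16],pose(174.5),n=4)
E
```

```text
n 4 turn [ 0.    0.   -0.31] total 1.2
  -0.0272 -0.0011 0.0146
  -0.0272 -0.0012 0.0146
  -0.0272 -0.0014 0.0146
  -0.0272 -0.0015 0.0146
```

>>> drive_tool --rows "-0.027 -0.001 0.0145 0 0 -0.3 1;-0.027 -0.001 0.0145 0 0 -0.3 1;-0.027 -0.0015 0.0145 0 0 -0.3 1;-0.027 -0.0015 0.0145 0 0 -0.3 1;0 0 0.035 0 0 0 1;0 0 0.035 0 0 0 1;0 0 0 0 0 0 1;0 0 0 0 0 0 1"

```text
time_s: 31.25
tcp_pos: [0.5428, -0.195, 0.0915]
tcp_rot: [[-0.996, 0.093, -0.0], [0.093, 0.996, -0.001], [0.0, -0.001, -1.0]]
wrist_force: [-0.2, 0.4, -1.3]
width: 0.0394
finger_force: 65.4
```

```bash
python3 - <<'E'
from h import *
snap('scene','s9');snap('side','d9');snap('wrist','w9');print(r.observe()['tcp_pos'],r.observe()['tcp_rot'][:,0])
def c(fn,x,y,w,h,W,H): return cv2.resize(load(fn)['pixels'][y:y+h,x:x+w],(W,H),interpolation=cv2.INTER_CUBIC)
cv2.imwrite('pics/t9.png',np.vstack([np.hstack([c('s9',150,240,110,110,330,330),c('d9',290,220,120,110,360,330)]),c('w9',166,160,180,70,690,268)]))
E
```

```text
[ 0.54412314 -0.19619876  0.09418309] [-0.99560189  0.09353932 -0.0052218 ]
```

View pics/t9.png

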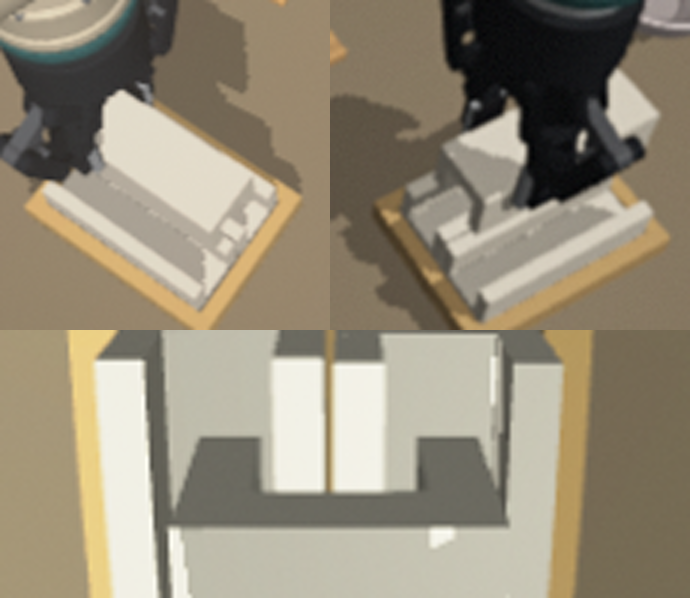

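The wrist tile shows the held setter's leg tips at x=262 and x=417 (inner faces), and the joint at x=329 with its leg pair spanning 273–386. Next I'll work out the offset.

```bash
python3 - <<'E'
from h import *
s=load('w9'); s['fish']=1
def W(x,y,z): return at(s,166+(x+.5)/(690/180)-.5,160+(y-330+.5)/(268/70)-.5,z)
R=r.observe()['tcp_rot']; p=r.observe()['tcp_pos']
L=lambda q:np.round(1000*(R.T@(q-p))[:2],1)
for zt in(.072,.077): print('tips in',zt,L(W(262,437,zt)),L(W(417,437,zt)),'out',L(W(197,437,zt)),L(W(478,437,zt)))
print('web top corners',L(W(168,526,.111)),L(W(508,526,.111)))
for n,a in(('joint',(329,357)),('joint low',(329,485)),('pair L',(273,357)),('pair R',(386,361)),('pairL low',(273,490)),('outL',(96,360)),('outL low',(107,550)),('outR',(563,361)),('outR low',(548,550))): print(n,L(W(*a,.042)))
E
```

```text
tips in 0.072 [ 30.1 -11.8] [30.1 11.8] out [ 30.1 -21.8] [30.1 21.1]
tips in 0.077 [ 31.7 -11.5] [31.8 11.4] out [ 31.7 -21.1] [31.8 20.5]
web top corners [ 31.8 -20.6] [31.9 20.2]
joint [34.9 -1.9]
joint low [10.8 -1.9]
pair L [ 34.9 -11.7]
pair R [34.2  8.1]
pairL low [  9.8 -12.2]
outL [ 34.6 -43.5]
outL low [ -2.6 -44.1]
outR [34.4 39.7]
outR low [-2.4 39.3]
```

>>> drive_tool --rows "0.0028 -0.0018 0 0 0 0 1;0 0 0 0 0 0 1;0 0 0.015 0 0 0 1;0 0 0.01 0 0 0 1;0 0 0.006 0 0 0 1;0 0 0 0 0 0 1"

```text
time_s: 32.0
tcp_pos: [0.5389, -0.1971, 0.0582]
tcp_rot: [[-0.996, 0.094, -0.003], [0.094, 0.996, -0.001], [0.002, -0.001, -1.0]]
wrist_force: [0.5, -0.7, -3.2]
width: 0.0397
finger_force: 65.5
```

>>> drive_tool --rows "0 0 0.004 0 0 0 1;0 0 0.003 0 0 0 1;0 0 0 0 0 0 1;0 0 0 0 0 0 1"

```text
time_s: 32.4
tcp_pos: [0.54, -0.1976, 0.0534]
tcp_rot: [[-0.996, 0.094, 0.001], [0.094, 0.996, -0.002], [-0.001, -0.002, -1.0]]
wrist_force: [0.2, 1.0, -2.9]
width: 0.0399
finger_force: 65.5
```

>>> drive_tool --rows "0 0 0.003 0 0 0 1;0 0 0.002 0 0 0 1;0 0 0 0 0 0 1;0 0 0 0 0 0 1"

```text
time_s: 32.8
tcp_pos: [0.5398, -0.1976, 0.0482]
tcp_rot: [[-0.996, 0.094, 0.0], [0.094, 0.996, -0.002], [-0.001, -0.002, -1.0]]
wrist_force: [-0.6, 0.3, -2.2]
width: 0.0395
finger_force: 65.5
```

```bash
python3 - <<'E'
from h import *
o=r.observe();print(o['tcp_pos'],o['wrist_force'],o['moment'])
snap('wrist','w10');snap('side','d10')
def c(fn,x,y,w,h,W,H): return cv2.resize(load(fn)['pixels'][y:y+h,x:x+w],(W,H),interpolation=cv2.INTER_CUBIC)
cv2.imwrite('pics/t10.png',np.vstack([c('w10',126,140,260,110,690,292),c('d10',290,220,180,80,690,306)]))
E
```

```text
[ 0.53984208 -0.19757482  0.04822751] [-0.61886323  0.28537045 -2.21931849] [0.00193689 0.09283796 0.00152228]
```

View pics/t10.png

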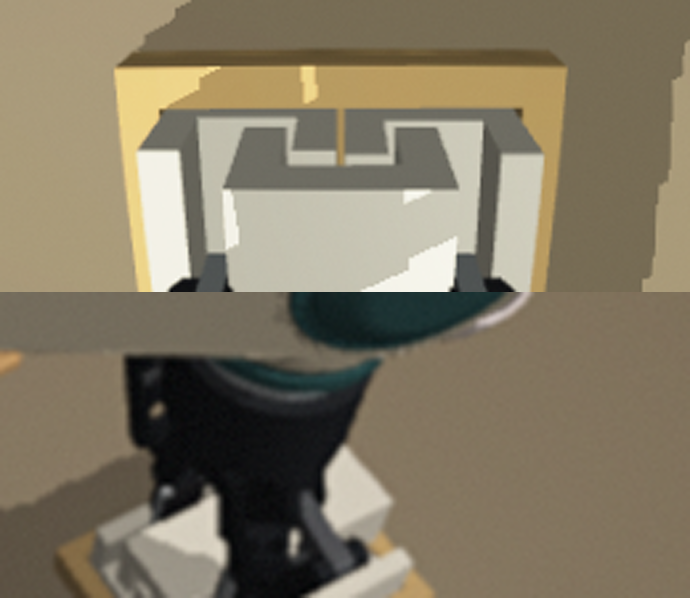

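The setter straddles the joint: its legs are in the troughs, centred at x≈341, and nothing touches. I'll keep lowering.

>>> drive_tool --rows "0 0 0.002 0 0 0 1;0 0 0.002 0 0 0 1;0 0 0 0 0 0 1;0 0 0 0 0 0 1"

```text
time_s: 33.3
tcp_pos: [0.5398, -0.1976, 0.0441]
tcp_rot: [[-0.996, 0.094, 0.0], [0.094, 0.996, -0.002], [-0.001, -0.002, -1.0]]
wrist_force: [0.5, 0.4, -1.7]
width: 0.0396
finger_force: 65.5
```

>>> drive_tool --rows "0 0 0.0015 0 0 0 1;0 0 0.0015 0 0 0 1;0 0 0 0 0 0 1;0 0 0 0 0 0 1"

```text
time_s: 33.7
tcp_pos: [0.5398, -0.1976, 0.0412]
tcp_rot: [[-0.996, 0.094, 0.0], [0.094, 0.996, -0.002], [-0.001, -0.002, -1.0]]
wrist_force: [-0.2, 0.5, -2.6]
width: 0.0393
finger_force: 65.5
```

>>> drive_tool --rows "0 0 0.001 0 0 0 1;0 0 0.001 0 0 0 1;0 0 0 0 0 0 1;0 0 0 0 0 0 1"

```text
time_s: 34.1
tcp_pos: [0.5399, -0.1976, 0.0392]
tcp_rot: [[-0.996, 0.094, 0.0], [0.094, 0.996, -0.002], [-0.001, -0.002, -1.0]]
wrist_force: [0.2, -0.7, -2.1]
width: 0.0398
finger_force: 65.5
```

>>> drive_tool --rows "0 0 0.001 0 0 0 1;0 0 0.001 0 0 0 1;0 0 0 0 0 0 1;0 0 0 0 0 0 1"

```text
time_s: 34.5
tcp_pos: [0.5398, -0.1976, 0.0372]
tcp_rot: [[-0.996, 0.094, 0.0], [0.094, 0.996, -0.002], [-0.001, -0.002, -1.0]]
wrist_force: [0.4, 0.3, -2.2]
width: 0.0398
finger_force: 65.5
```

>>> drive_tool --rows "0 0 0.001 0 0 0 1;0 0 0 0 0 0 1;0 0 0 0 0 0 1"

```text
time_s: 34.8
tcp_pos: [0.5399, -0.1976, 0.0362]
tcp_rot: [[-0.996, 0.094, 0.0], [0.094, 0.996, -0.002], [-0.001, -0.002, -1.0]]
wrist_force: [0.4, -0.6, -1.2]
width: 0.0396
finger_force: 65.5
```

>>> drive_tool --rows "0 0 0.001 0 0 0 1;0 0 0 0 0 0 1;0 0 0 0 0 0 1"

```text
time_s: 35.1
tcp_pos: [0.5401, -0.1977, 0.0359]
tcp_rot: [[-0.996, 0.094, 0.001], [0.094, 0.996, -0.002], [-0.001, -0.002, -1.0]]
wrist_force: [-2.7, 0.5, 4.3]
width: 0.0395
finger_force: 66.3
```

>>> drive_tool --rows "0 0 0.001 0 0 0 1;0 0 0 0 0 0 1;0 0 0 0 0 0 1"

```text
time_s: 35.4
tcp_pos: [0.5402, -0.1978, 0.0359]
tcp_rot: [[-0.996, 0.094, 0.001], [0.094, 0.996, -0.002], [-0.002, -0.002, -1.0]]
wrist_force: [-5.6, 2.2, 9.9]
width: 0.0397
finger_force: 66.9
```

Firm contact at TCP height 0.036, which is about home. I'll open the fingers slightly, then rise.

>>> drive_tool --rows "0 0 -0.001 0 0 0 -0.1;0 0 0 0 0 0 -0.1;0 0 0 0 0 0 -0.1;0 0 0 0 0 0 -0.1;0 0 0 0 0 0 -0.1"

```text
time_s: 35.9
tcp_pos: [0.5398, -0.1976, 0.0351]
tcp_rot: [[-0.996, 0.094, 0.0], [0.094, 0.996, -0.002], [-0.0, -0.002, -1.0]]
wrist_force: [-0.0, 0.1, -0.3]
width: 0.0468
finger_force: 0.0
```

>>> drive_tool --rows "0 0 -0.005 0 0 0 -0.1;0 0 -0.01 0 0 0 -0.1;0 0 -0.02 0 0 0 -0.1;0 0 -0.04 0 0 0 -1;0 0 -0.045 0 0 0 -1;0 0 -0.045 0 0 0 -1;0 0 0 0 0 0 -1;0 0 0 0 0 0 -1"

```text
time_s: 36.7
tcp_pos: [0.5403, -0.1975, 0.2025]
tcp_rot: [[-0.996, 0.094, 0.004], [0.094, 0.996, -0.003], [-0.004, -0.003, -1.0]]
wrist_force: [0.4, 0.1, -0.4]
width: 0.0854
finger_force: 0.0
```

>>> drive_tool --rows "0.04 0 0 0 0 0 -1;0.04 0 0 0 0 0 -1;0 0 0 0 0 0 -1"

```text
time_s: 37.0
tcp_pos: [0.456, -0.1889, 0.1975]
tcp_rot: [[-0.995, 0.095, -0.005], [0.095, 0.995, 0.001], [0.005, 0.0, -1.0]]
wrist_force: [0.2, 0.9, 0.4]
width: 0.0851
finger_force: 0.0
```

```bash
python3 - <<'E'
from h import *
print(r.observe()['tcp_pos'],r.observe()['wrist_force'])
snap('scene','s11');snap('side','d11');
def c(fn,x,y,w,h,W,H): return cv2.resize(load(fn)['pixels'][y:y+h,x:x+w],(W,H),interpolation=cv2.INTER_CUBIC)
cv2.imwrite('pics/t11.png',np.hstack([c('s11',150,255,105,100,399,380),c('d11',295,245,105,100,399,380)]))
E
```

```text
[ 0.45602895 -0.18885242  0.1974962 ] [0.19713509 0.86953757 0.35972085]
```

View pics/t11.png

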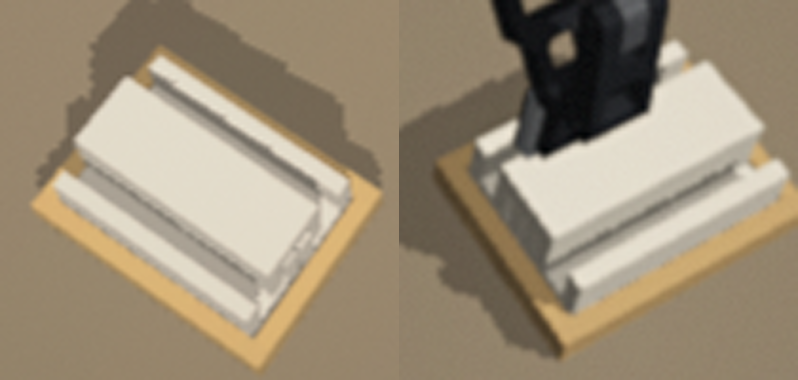

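Both fixed views show the setter upside down over the joint and centred between the outer legs. One numeric check before handing in.

```bash
python3 - <<'E'
from h import *
for fn,x0,y0,ox,C in(('s11',150,255,0,[(130,78),(320,205),(272,280),(78,142)]),('d11',295,245,399,[(502,163),(712,62),(765,128),(552,240)])):
  for z in(.054,.060):
    P=np.array([at(load(fn),(x-ox)/3.8+x0-.4,y/3.8+y0-.4,z)[:2] for x,y in C])*1000
    print(fn,z,P.mean(0).round(1),[round(float(np.linalg.norm(P[i]-P[i-1])),1) for i in range(4)])
E
```

```text
s11 0.054 [ 570.2 -200.2] [40.7, 118.1, 42.3, 120.6]
s11 0.06 [ 571.9 -201.6] [40.4, 117.3, 42.0, 119.7]
d11 0.054 [ 569.7 -200.8] [42.0, 120.6, 40.3, 121.1]
d11 0.06 [ 566.3 -202.8] [41.6, 119.5, 39.9, 120.0]
```

```bash
python3 -c "
from plant import r
print(r.sign_off())"
```

```text
the job is handed in; nothing more can be done
None
```

The third setter lies open side down over the joint, and both fixed cameras agree its top is at the 54 mm home height and it is centred. I released it and handed the job in at about 37 s; no verdict came back.

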